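Twist a spring channel nut into the strut rail

ROBOT

A 6-joint arm with a two-finger parallel gripper is mounted at the origin on a cart in front of the work surface, level with it; the furniture and walls round the work are solid. World frame = base frame: x ahead of the robot, y to its left, z up, the work surface at z = 0. Lengths are in mm, angles in rad, forces in N, time in s.
With the tool pointing down it reaches from about 250 to 725 mm from the base axis. Payload 9.7 kg.
Tool frame: the origin (TCP) lies at the very end of the fingers, on their centre line; the grasp point (between the pads) lies 19 mm behind it; y points along the fingers, x is the direction in which the jaws open and shut, and the axes are right-handed (so a half turn about y gives the same grasp; the last joint's range is limited). The gripper opens to 85 mm and grips with 20 to 120 N. Pads are 22 mm wide; open, the fingers measure 114 mm over their backs; the gripper's body (76 mm by 85 mm) begins 54 mm behind the grasp point. The pads swing forward as they close: fully open they stand 13 mm farther back than shut.
Start: joints at [-1.249, 0.087, 0.176, 1.66, 0, 1.571], TCP at [173.948, -521.765, 231.284] pointing down, gripper open.
Joint ranges: [-3.13, 3.13], [-0.85, 1.81], [-1.15, 1.24], [-2.2, 2.28], [-1.44, 1.52], [-3.14, 3.14]. Speed limits (rad/s): [2.22, 2.22, 2.57, 3.14, 3.14, 3.14].

INTERFACE

Orientations are given as a unit quaternion [w, x, y, z].
In Python, from plant import arm, viewer, ticket gives the robot as it stands.
- The arm moves only by the shell command python3 -m inch 'ROWS' [FORCE]. ROWS is text: rows parted by semicolons, each of 7 numbers parted by spaces: the shift along the tool's x, y, z in cm, then the turn, a rotation vector about the tool's x, y, z in degrees, then the opening in per cent of the stroke, from 0 (shut) to 100 (fully open). In form: x y z wx wy wz fingers; .... A call has 1 to 12 rows; each row shifts and turns the commanded pose from where the row before left it, along the tool's axes as they then stand; what a row does not reach is not made up. A row lasts 1/8 s, in which the tool goes at most 62.5 mm and 10.7 degrees, less where a joint would pass 70% of its speed; a pose out of reach is approached as far as the arm can. A call is refused whole if a number of a shift passes 6.25 or a number of a turn 10.7, either way. A call with a gripper value outside its range is refused whole. The fingers move at their own pace and stop on an object; FORCE is the grip in N (left out, the last holds). Time passes only in rows, so rows that do not move let the fingers close. It gives the time, the measured TCP pose, the force and the opening at its end, in the units of the state.
- arm.observe(): the state, without advancing time (a new reading comes with each control period).
- viewer.capture(name): name is "side" or "top" or "wrist"; returns a dict with "color" (384x512x3 uint8, red, green, blue), "depth" (384x512 float32, mm along the optical axis (not along the pixel's ray), 0 where there is no reading), "fov_y" (degrees; the focal length in pixels is half the picture's height over the tangent of half this angle, whatever the lens; pixels are square), "cx", "cy" (the principal point, pixels), "D" ([k1, k2, p1, p2, k3] as OpenCV has them; the pictures are not rectified), "R" (3x3) and "t" (3): a world point X has camera coordinates R X + t. Camera axes: x right, y down, z forward; pixel columns grow to the right and rows downward; lengths in mm; the calibration is good to about 2 mm. A picture is of the moment at which its call begins.
- ticket.close_job(): hands the job in, once; it reports no verdict.
The state is a dict: "time_s": time; "qpos": joint angles; "joint_velocities": joint speeds; "tau": joint torques, N m; "tcp_pos": TCP position; "orientation": TCP orientation; "force": force on the tool from outside, world axes, zero at the start; "torque": the same for the moment, N m; "finger_gap": finger opening in mm.
Only numpy, scipy, OpenCV 4.12 (cv2) and the standard library are available. Lean on these libraries where they do the work, as an engineer would, in place of code of your own. Each camera call takes 0.05 s, during which the arm holds its last target. There are 200 camera calls.

TASK

Take the spring channel nut by its grip tab out of the block and fit it in the middle of the strut rail's length: push it lengthwise down through the slot against its spring, turn it a quarter turn below the lips, then let it rise so that its grooves catch both lips, and let go. Feel for the slot gently, the rail lies loose in its cradle; press with no more than about 20 N, and do not disturb the things lying around.

Things in the scene. Friction and masses are not known exactly. Their poses are not given: they have to be found in the camera images.
- nut_tab (a point): Centre of the nut's grip tab, the grey ribbed plastic blade on top: 30 mm long (its x axis), 10 mm thick (y; grasp across this), 28 mm high (z up). A 10 mm stem joins it to the steel nut: in this frame the tab's underside is at z -14 mm, the nut's top at -32 mm, the slack spring foot's underside at -60 mm. About 0.1 kg in all.
- nut_block (a point): Centre of the steel nut under the tab, axes as the tab's: 34 mm long (x), 19 mm wide (y), 8 mm thick; 36 mm below the tab's centre. Its top has two grooves running along y at x = +-12.25 mm, 3 mm deep, sloping sides, 7 mm wide at the top. It can turn either way inside the rail while its top is 7.5 to 14 mm below the lips' top.
- nut_sole (a point): Point on the nut where the underside of its spring foot is while the spring is slack, 60 mm below the tab's centre. The foot, 28 (x) by 19 (y) by 3 mm, slides up towards the nut: 3 N to start, 0.5 N more per mm, solid after 14 mm (10 N). It lands first; with the foot on the rail's floor 8 to 9 N holds the nut deep enough to turn.
- rail_mid (a point): Middle of the cradle, at the height of the top of the rail's lips. x along the rail, y across, z up. The rail, a steel strut channel 200 x 44 x 30.5 mm, slot up, ends capped, lies parallel to x but off this point by an unmeasured 0 to 20 mm either way in y; a push under 10 N does not shift it. When the nut is caught the tab's centre is at z +28 mm here.
- rail_floor (a point): Middle of the cradle at the height of the rail's inner floor, 28 mm below the lips' top. The slot in the middle of the rail's width is 22 mm wide; the lips beside it are turned down, 2.5 mm thick, their lower edges 7 mm below the top; inside it is 39 mm wide. When the nut is caught its top is 4 mm below the lips' top. The sloping grooves find the lips from up to 2 mm off.
- holder: Fixed dark steel block, 110 mm (x) by 60 mm (y) by 14 mm high, with two pockets 9 mm deep side by side; the nut stands upright in one of them (at x = -26 mm), only its spring foot in the pocket, its underside 5 mm over the table; lift it straight up. Origin: centre of the underside.
- cradle: The fixed cradle: a dark steel base plate 230 mm (x, along the rail) by 130 mm (y) by 8 mm, with four aluminium side blocks 24 mm high (their inner faces at y = +-43 mm), carrying the rail between them. Beside the rail up to 41 mm of bare plate can show: a foot that meets nothing at the lips' height is beside the rail or in its slot. Origin: centre of its underside.
- gauge_block: Bystander: steel slotted gauge block 22 x 56 x 12 mm lying on the table; origin at the centre of its underside.
- clip_7: Bystander: black moulded clip 47 x 74 x 31 mm on the table; origin at the centre of its underside.
- hex_key: Bystander: hex key 33 x 98 x 7 mm lying on the table; origin at the centre of its underside.

How it is judged:
By the outcome, as a careful person would: the job done as asked, in the order asked, and still so for the second after the job is handed in, with the robot touching nothing.
It also fails if it takes over 54 s, if anything falls off the work surface, if the arm or the gripper's body presses on something with over 40 N, if the wrist force passes 120 N, or if a joint passes its speed limit or range.

## Working session

There is one attempt and no reset: what is moved stays moved. The work goes in short steps, Python scripts to look and compute and a shell command to move; the robot and the scene stay as the last step left them, time stands still between calls to the robot, and variables do not carry over. Pictures are saved under pics/ and viewed, about 8 in all and at most 12, crops included, and the job is handed in when it is done.

```bash
ls; mkdir -p pics; cat > h.py <<'E'
import numpy as np, cv2
from plant import arm, viewer
def K(c):
    f=c["color"].shape[0]/2/np.tan(np.radians(c["fov_y"])/2)
    return np.array([[f,0,c["cx"]],[0,f,c["cy"]],[0,0,1.]])
def ray(c,uv):
    p=cv2.undistortPoints(np.array(uv,float).reshape(-1,1,2),K(c),np.array(c["D"],float)).reshape(-1,2)
    R=np.array(c["R"]);t=np.array(c["t"])
    return -R.T@t,(R.T@np.c_[p,np.ones(len(p))].T).T   # d has unit depth
def onz(c,uv,z):
    o,d=ray(c,uv); return o+d*((z-o[2])/d[:,2])[:,None]
def bydepth(c,uv):
    o,d=ray(c,uv); dep=np.array([c["depth"][int(round(v)),int(round(u))] for u,v in uv]); return o+d*dep[:,None]
def cloud(c):
    h,w=c["depth"].shape; uv=np.stack(np.meshgrid(np.arange(w),np.arange(h)),-1).reshape(-1,2)
    o,d=ray(c,uv); P=o+d*c["depth"].reshape(-1,1); P[c["depth"].reshape(-1)==0]=np.nan
    return P.reshape(h,w,3)
E
python3 - <<'E'
from h import *
print(arm.observe())
ims=[]
for n in("side","top"):
    c=viewer.capture(n); np.save(f"{n}.npy",c,allow_pickle=True); ims.append(c["color"])
    print(n,c["fov_y"],c["t"],np.array(c["R"]).round(2).tolist(),c["D"])
im=np.vstack(ims)[:,:,::-1]
cv2.imwrite("pics/a.png",cv2.resize(np.hstack(ims)[:,:,::-1],(800,300)))
cv2.imwrite("pics/top.png",cv2.resize(ims[1][:,:,::-1],(800,600)))
E
```

```text
pics
{'time_s': 0.0, 'qpos': array([-1.24898246e+00,  8.74679884e-02,  1.75162664e-01,  1.65976152e+00,
       -1.74927782e-05,  1.57075833e+00]), 'joint_velocities': array([-4.39771917e-04,  7.97360234e-04, -6.92501404e-05, -7.69200394e-06,
        2.53277187e-05, -3.40337837e-04]), 'tau': array([-4.04311795e-04, -5.20390284e+01,  4.64799392e+01,  1.63260510e-02,
       -1.04722099e-04,  2.57082070e-05]), 'tcp_pos': array([ 173.88959365, -521.57447552,  230.59333673]), 'orientation': array([ 0.57391331, -0.57339805,  0.41379149, -0.41305544]), 'force': array([-0.70836205,  0.86738053, -0.11624634]), 'torque': array([-0.04072767, -0.04035188,  0.00728947]), 'finger_gap': 85.22955576968594}
side 49.99417651299486 [451.41802317 145.39115082 892.72136063] [[-0.9, -0.43, 0.02], [-0.18, 0.32, -0.93], [0.39, -0.84, -0.37]] [-0.00597712  0.          0.          0.          0.        ]
top 50.46850124363186 [  -1.40555864  501.5848526  1250.30706779] [[0.03, -1.0, -0.0], [-0.99, -0.03, -0.1], [0.1, 0.0, -0.99]] [0.05060559 0.         0.         0.         0.        ]
```

View pics/a.png

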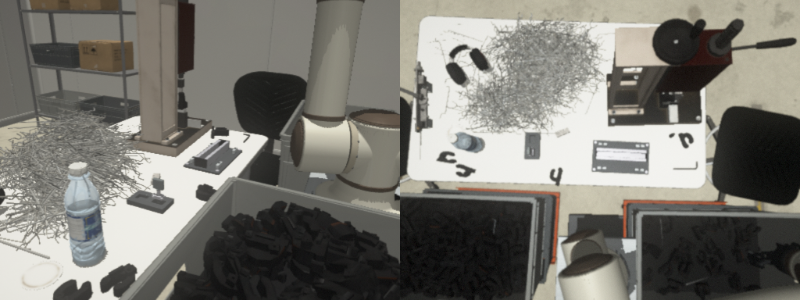

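View pics/top.png

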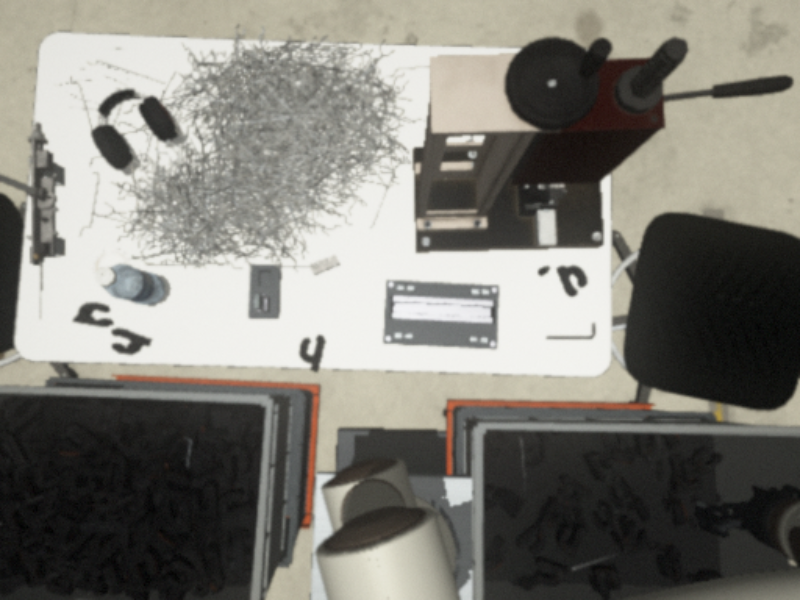

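Side and top views: the holder is at about (265,292) in the top view with the nut in its near half. The cradle with the rail is at about (442,314), with the press base behind it. The clip sits near (312,352), the gauge block at (325,265) and the hex key at (575,330).

```bash
python3 - <<'E'
from h import *
c=np.load("top.npy",allow_pickle=True).item(); P=cloud(c)
s=512/800
def reg(n,u0,v0,u1,v1,zlo,zhi):
    Q=P[int(v0*s):int(v1*s),int(u0*s):int(u1*s)].reshape(-1,3); Q=Q[(Q[:,2]>zlo)&(Q[:,2]<zhi)]
    if len(Q)<4: print(n,len(Q));return
    r=cv2.minAreaRect(Q[:,:2].astype(np.float32)); print(n,len(Q),"rect",np.round(r[0],1),np.round(r[1],1),round(r[2],2),"z",np.nanmedian(Q[:,2]).round(1),"x",Q[:,0].min().round(),Q[:,0].max().round(),"y",Q[:,1].min().round(),Q[:,1].max().round())
reg("table",350,300,375,330,-20,20)
reg("holder",240,255,290,325,8,20); reg("tab",240,255,300,325,35,120)
reg("cradle",375,270,510,360,4,20); reg("blocks",375,270,510,360,26,35);reg("rail",375,270,510,360,35.5,60)
reg("railz",375,270,510,360,28,60)
reg("press",410,180,610,260,10,700)
# dark-mask contours
g=cv2.cvtColor(c["color"],cv2.COLOR_RGB2GRAY)
for n,(u0,v0,u1,v1),z in(("holder",(235,250,295,330),14),("cradle",(375,270,510,360),8)):
    a,b=int(u0*s),int(v0*s); m=(g[b:int(v1*s),a:int(u1*s)]<150).astype(np.uint8)
    cs,_=cv2.findContours(m,0,2); k=max(cs,key=cv2.contourArea).reshape(-1,2)+[a,b]
    r=cv2.minAreaRect(onz(c,k,z)[:,:2].astype(np.float32)); print(n,r)
c=np.load("side.npy",allow_pickle=True).item(); P=cloud(c); s=512/400
reg("S tab",130,165,180,215,45,120); reg("S holder",120,170,180,220,8,20);reg("S rail",180,125,245,175,34,60);reg("S cradle",180,125,245,175,4,20)
im=c["color"][150:290,140:320,::-1]; t=np.load("top.npy",allow_pickle=True).item()["color"][160:230,150:330,::-1]
cv2.imwrite("pics/b.png",np.vstack([cv2.resize(im,None,fx=3,fy=2.2),cv2.resize(t,None,fx=3,fy=3)]))
E
```

```text
table 304 rect [466.2  78.3] [58.  48.2] 1.73 z 1.0 x 437.0 496.0 y 53.0 103.0
holder 531 rect [517.5 275.6] [ 68.7 133. ] 85.68 z 14.6 x 453.0 582.0 y 236.0 307.0
tab 108 rect [537.4 285.1] [ 86.7 117.7] 62.96 z 71.6 x 467.0 575.0 y 220.0 315.0
cradle 2432 rect [472.8 -84. ] [181.5 270.6] 1.67 z 9.2 x 379.0 565.0 y -219.0 53.0
blocks 90 rect [471.8 -80.9] [198.6 103.4] 88.41 z 28.9 x 418.0 524.0 y -180.0 19.0
rail 488 rect [479.2 -82.4] [205.7  44.5] 88.91 z 39.5 x 455.0 503.0 y -185.0 20.0
railz 552 rect [472.1 -82.3] [205.4 100.5] 89.31 z 39.0 x 421.0 523.0 y -185.0 20.0
press 5372 rect [ 674.1 -210.7] [142.6 376.5] 1.85 z 42.6 x 597.0 742.0 y -401.0 -20.0
holder ((505.7954406738281, 275.04632568359375), (104.87474060058594, 59.66194534301758), 1.5901693105697632)
cradle ((470.4505920410156, -82.40290069580078), (225.1792449951172, 127.03023529052734), 88.79803466796875)
S tab 306 rect [559.3 249.8] [ 56.5 192.2] 57.88 z 65.1 x 467.0 626.0 y 176.0 285.0
S holder 921 rect [558.1 233.2] [127.7 251.5] 45.02 z 13.2 x 452.0 681.0 y 131.0 310.0
S rail 833 rect [ 550.2 -143.1] [189.3 359.3] 46.36 z 38.9 x 456.0 691.0 y -334.0 26.0
S cradle 1380 rect [ 507.6 -181.1] [203.3 445.9] 3.15 z 8.4 x 406.0 621.0 y -398.0 38.0
```

View pics/b.png

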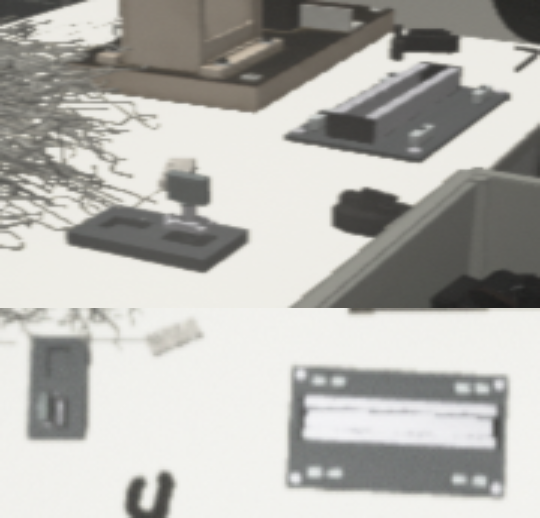

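```bash
cat >> h.py <<'E'
from scipy.spatial.transform import Rotation as Ro
def tool():
    s=arm.observe(); q=s["orientation"]; return s,Ro.from_quat([q[1],q[2],q[3],q[0]])
def rel(p,yaw):
    "tool-frame shift cm and turn deg from measured pose to TCP p, tool y down, tool x at yaw deg"
    s,R=tool(); a=np.radians(yaw)
    T=Ro.from_matrix(np.array([[np.cos(a),0,np.sin(a)],[np.sin(a),0,-np.cos(a)],[0,-1,0]]))
    X=R.as_matrix()
    print("tcp",s["tcp_pos"].round(1),"yaw",np.degrees(np.arctan2(X[1,0],X[0,0])).round(2),"down",X[:,1].round(4),"q1,q6",s["qpos"][[0,5]].round(2),"F",s["force"].round(1),"t",s["time_s"],"gap",s["finger_gap"].round(1))
    print("shift cm",(R.inv().apply(np.array(p)-s["tcp_pos"])/10).round(3),"turn",np.degrees((R.inv()*T).as_rotvec()).round(2))
E
python3 - <<'E'
from h import *
rel([400,-85,300],0)
E
```

```text
Traceback (most recent call last):
  File "h.py", line 24, in rel
    T=Ro.from_matrix(np.array([[np.cos(a),0,np.sin(a)],[np.sin(a),0,-np.cos(a)],[0,-1,0]]))
  File "scipy/spatial/transform/_rotation.pyx", line 1143, in scipy.spatial.transform._rotation.Rotation.from_matrix
ValueError: Non-positive determinant (left-handed or null coordinate frame) in rotation matrix 0: [[ 1.  0.  0.]
 [ 0.  0. -1.]
 [ 0. -1.  0.]].
```

```bash
sed -i 's/\[\[np.cos(a),0,np.sin(a)\],\[np.sin(a),0,-np.cos(a)\],/[[np.cos(a),0,-np.sin(a)],[np.sin(a),0,np.cos(a)],/' h.py
python3 - <<'E'
from h import *
rel([400,-85,300],0)
E
```

```text
Traceback (most recent call last):
  File "h.py", line 26, in rel
    print("tcp",s["tcp_pos"].round(1),"yaw",np.degrees(np.arctan2(X[1,0],X[0,0])).round(2),"down",X[:,1].round(4),"q1,q6",s["qpos"][[0,5]].round(2),"F",s["force"].round(1),"t",s["time_s"],"gap",s["finger_gap"].round(1))
                                                                                                                                                                                                  ^^^^^^^^^^^^^^^^^^^^^
AttributeError: 'float' object has no attribute 'round'
```

```bash
sed -i 's/s\["finger_gap"\].round(1)/round(s["finger_gap"],1)/' h.py
python3 - <<'E'
from h import *
rel([400,-85,300],0)
E
```

```text
tcp [ 173.9 -521.6  230.6] yaw -71.56 down [-4.0e-04  1.1e-03 -1.0e+00] q1,q6 [-1.25  1.57] F [-0.1 -0.1 -0. ] t 0.1 gap 85.4
shift cm [-34.274  -6.894  35.26 ] turn [-4.000e-02 -7.156e+01 -6.000e-02]
```

```bash
python3 -m inch '0 -6 0 0 0 0 100; -4.28 -0.1 4.4 0 0 0 100; -4.28 -0.1 4.4 0 0 0 100; -4.28 -0.1 4.4 0 0 0 100; -4.28 -0.1 4.4 0 0 0 100; -4.28 -0.1 4.4 0 0 0 100; -4.28 -0.1 4.4 0 0 0 100; -4.28 -0.1 4.4 0 0 0 100; -4.28 -0.1 4.4 0 0 0 100' 40 && python3 -m inch '0 0 0 0 -10.2 0 100;0 0 0 0 -10.2 0 100;0 0 0 0 -10.2 0 100;0 0 0 0 -10.2 0 100;0 0 0 0 -10.2 0 100;0 0 0 0 -10.2 0 100;0 0 0 0 -10.2 0 100;0 0 0 0 0 0 100'
python3 - <<'E'
from h import *
rel([400,-85,300],0)
c=viewer.capture("wrist"); np.save("w1.npy",c,allow_pickle=True); print("cam",(-np.array(c["R"]).T@c["t"]).round(),np.array(c["R"]).round(2).tolist(),c["fov_y"])
rel([450,275,260],90)
cv2.imwrite("pics/w1.png",c["color"][:,:,::-1])
E
```

```text
time_s: 1.23
tcp_pos: [400.0, -83.6, 299.2]
orientation: [0.574, -0.574, 0.413, -0.414]
force: [1.2, -0.7, 1.0]
finger_gap: 85.5
time_s: 2.22
tcp_pos: [399.5, -85.6, 299.1]
orientation: [0.707, -0.707, 0.002, -0.001]
force: [-0.1, -0.0, 0.2]
finger_gap: 85.5
tcp [399.5 -85.6 299.1] yaw -0.23 down [-5.e-04  1.e-04 -1.e+00] q1,q6 [-0.21  1.36] F [-0.1 -0.   0.2] t 2.225 gap 85.5
shift cm [ 0.049 -0.094  0.058] turn [-0.01 -0.23 -0.03]
cam [400. -11. 442.] [[1.0, -0.0, -0.0], [-0.0, -0.96, 0.29], [-0.0, -0.29, -0.96]] 71.73148555438067
tcp [399.5 -85.6 299.1] yaw -0.39 down [-4.e-04  1.e-04 -1.e+00] q1,q6 [-0.21  1.37] F [ 0.5 -0.4 -0.2] t 2.275 gap 85.5
shift cm [ 4.803  3.912 36.093] turn [-2.000e-02 -9.039e+01 -1.000e-02]
```

View pics/w1.png

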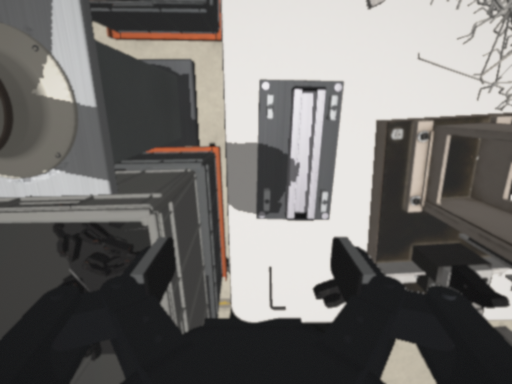

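Wrist view shows the cradle at u 259–343, v 80–220, with the rail's bright lips at u≈300 and 320 and the slot between them. Measuring that next, then moving over the nut.

```bash
python3 - <<'E'
from h import *
c=np.load("w1.npy",allow_pickle=True).item(); P=cloud(c)
Q=P[75:225,250:350].reshape(-1,3)
for n,a,b in(("rail",35.5,45),("plate",4,14),("blocks",26,34)):
    q=Q[(Q[:,2]>a)&(Q[:,2]<b)].astype(np.float32); r=cv2.minAreaRect(q[:,:2].copy()); print(n,len(q),np.round(r[0],1),np.round(r[1],1),round(r[2],2),np.median(q[:,2]))
# dark slot & rail edges at lips height along rows
g=cv2.cvtColor(c["color"],cv2.COLOR_RGB2GRAY)
for v in range(100,215,12):
    row=g[v,285:335]; pts=onz(c,[(u,v) for u in range(285,335)],38.5)
    print(v,pts[0].round(0)[:2],pts[-1].round(0)[:2],row.tolist()) if v in(124,172) else 0
E
python3 -m inch '.8 .66 6.02 0 0 0 100;.8 .66 6.02 0 0 0 100;.8 .66 6.02 0 0 0 100;.8 .66 6.02 0 0 0 100;.8 .66 6.02 0 0 0 100;.8 .66 6.02 0 0 0 100;0 0 0 0 -10.04 0 100;0 0 0 0 -10.04 0 100;0 0 0 0 -10.04 0 100;0 0 0 0 -10.04 0 100;0 0 0 0 -10.04 0 100;0 0 0 0 -10.04 0 100' && python3 -m inch '0 0 0 0 -10.04 0 100;0 0 0 0 -10.04 0 100;0 0 0 0 -10.04 0 100;0 0 0 0 0 0 100'
python3 - <<'E'
from h import *
c=viewer.capture("wrist"); np.save("w2.npy",c,allow_pickle=True)
rel([480,277,120],90)
P=cloud(c); m=P[:,:,2]; 
for n,a,b in(("tab",68,90),("holder",9,19)):
    k=(m>a)&(m<b)&(abs(P[:,:,0]-495)<80)&(abs(P[:,:,1]-277)<60); q=P[k].astype(np.float32); r=cv2.minAreaRect(q[:,:2].copy()); v,u=np.nonzero(k); print(n,len(q),np.round(r[0],1),np.round(r[1],1),round(r[2],2),np.median(q[:,2]),"uv",u.min(),u.max(),v.min(),v.max())
cv2.imwrite("pics/w2.png",c["color"][:,:,::-1])
E
```

```text
rail 2128 [478.4 -80.6] [206.1  44.8] 88.68 38.76452
plate 7895 [471.6 -79.7] [228.5 130.8] 88.76 8.617427
blocks 222 [471.5 -79.2] [201.7 101.8] 88.81 28.209545
124 [447. -30.] [520. -30.] [105, 105, 106, 104, 97, 87, 102, 159, 214, 227, 229, 228, 226, 222, 221, 220, 224, 227, 228, 227, 227, 226, 225, 225, 225, 217, 182, 134, 113, 143, 191, 213, 219, 222, 221, 218, 210, 176, 130, 104, 100, 100, 99, 99, 99, 99, 100, 100, 99, 100]
172 [ 449. -102.] [ 526. -103.] [53, 57, 65, 72, 83, 95, 102, 104, 103, 101, 102, 105, 118, 154, 195, 212, 214, 213, 213, 212, 212, 209, 186, 141, 112, 137, 181, 201, 208, 208, 204, 199, 187, 150, 112, 99, 98, 99, 100, 99, 99, 98, 98, 97, 97, 97, 97, 102, 125, 176]
time_s: 3.78
tcp_pos: [448.6, 275.4, 259.5]
orientation: [-0.612, 0.612, 0.354, -0.355]
force: [0.1, 0.7, -0.2]
finger_gap: 85.5
time_s: 4.28
tcp_pos: [448.6, 275.4, 259.5]
orientation: [0.5, -0.5, -0.5, 0.5]
force: [0.5, -0.3, -0.5]
finger_gap: 85.2
tcp [448.6 275.4 259.5] yaw 89.83 down [-2.e-04 -1.e-04 -1.e+00] q1,q6 [0.55 0.55] F [-0.3  0.3  0.5] t 4.325 gap 85.5
shift cm [ 0.166 13.954 -3.144] turn [-0.01 -0.17 -0.01]
tab 403 [538.2 288.3] [ 92.8 121.3] 61.53 78.678345 uv 211 287 184 265
holder 2023 [512.9 263.4] [122.9  90.6] 0.71 14.263869 uv 217 273 164 240
```

View pics/w2.png

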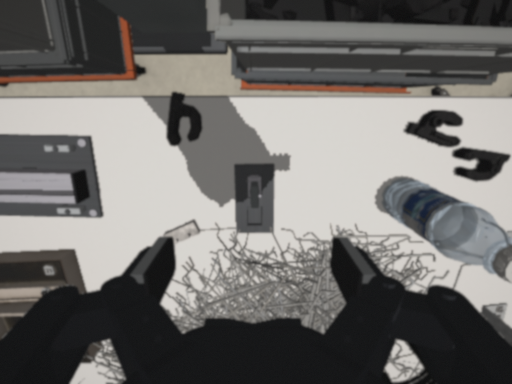

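The picture shows the nut tab at about (254,190), in the holder at u 236–273, v 164–232. The wire tangle lies beyond it (v>230).

```bash
python3 - <<'E'
from h import *
c=np.load("w2.npy",allow_pickle=True).item(); P=cloud(c); B=P[160:224,236:275]; m=B[:,:,2]
for n,a,b in(("tab",73,84),("nut",36,50),("hold",9,19)):
    k=(m>a)&(m<b); q=B[k].astype(np.float32); r=cv2.minAreaRect(q[:,:2].copy()); v,u=np.nonzero(k); print(n,len(q),np.round(r[0],1),np.round(r[1],1),round(r[2],2),np.median(q[:,2]),"uv",u.min()+236,u.max()+236,v.min()+160,v.max()+160, "pca", [round(float(x),2) for x in np.degrees(np.arctan2(*np.linalg.svd(q[:,:2]-q[:,:2].mean(0),full_matrices=False)[2][0][::-1]))[None]])
print(np.unique((np.nan_to_num(m)//5*5).astype(int),return_counts=True))
E
```

```text
tab 184 [480.  278.4] [29.2 10.3] 0.26 79.01266 uv 250 258 185 207 pca [0.91]
  return _methods._mean(a, axis=axis, dtype=dtype,
  ret = ret.dtype.type(ret / rcount)
Traceback (most recent call last):
ValueError: zero-size array to reduction operation minimum which has no identity
```

```bash
python3 -m inch '.15 2 -1.57 0 -1 0 45;.15 2 -1.57 0 0 0 45;0 5 0 0 0 0 45;0 5 0 0 0 0 45;0 2.2 0 0 0 0 45;0 0 0 0 0 0 45' 60
python3 - <<'E'
from h import *
rel([480,278.4,46],90.8)
c=viewer.capture("wrist"); P=cloud(c); k=(P[:,:,2]>74)&(P[:,:,2]<84)&(abs(P[:,:,0]-480)<25)&(abs(P[:,:,1]-278)<12); q=P[k].astype(np.float32)
print(k.sum(), cv2.minAreaRect(q[:,:2].copy()) if len(q) else 0)
E
```

```text
time_s: 5.08
tcp_pos: [479.0, 278.1, 95.2]
orientation: [0.496, -0.495, -0.503, 0.506]
force: [0.6, 0.2, -0.4]
finger_gap: 38.3
tcp [479.  278.1  95.2] yaw 91.03 down [-0.0037 -0.0021 -1.    ] q1,q6 [0.53 0.51] F [ 0.6  0.2 -0.4] t 5.075 gap 38.3
shift cm [ 0.038  4.92  -0.115] turn [-0.21  0.23 -0.12]
658 ((480.0579833984375, 278.6971435546875), (29.579532623291016, 10.70167064666748), 0.4919731616973877)
```

```bash
python3 -m inch '.05 2.5 -.1 0 .3 0 45;0 2.4 0 0 0 0 45;0 0 0 0 0 0 45;0 0 0 0 0 0 0;0 0 0 0 0 0 0;0 0 0 0 0 0 0;0 0 0 0 0 0 0;0 0 0 0 0 0 0' 60
python3 -c "
from h import *
rel([480,278.4,46],90.8)"
```

```text
time_s: 6.12
tcp_pos: [481.5, 279.5, 49.2]
orientation: [-0.496, 0.496, 0.504, -0.503]
force: [3.4, -1.1, 3.1]
finger_gap: 8.9
tcp [481.5 279.5  49.2] yaw 90.89 down [ 1.3e-03  5.0e-04 -1.0e+00] q1,q6 [0.53 0.51] F [ 3.4 -1.1  3.1] t 6.125 gap 8.9
shift cm [-0.111  0.318  0.152] turn [0.07 0.09 0.03]
```

```bash
python3 -m inch '0 -1 0 0 0 0 0;0 -3 0 0 0 0 0;0 -5 0 0 0 0 0;0 -5 0 0 0 0 0;0 0 0 0 0 0 0;0 0 0 0 0 0 0'
python3 - <<'E'
from h import *
rel([478.5,-80,150],0)
c=viewer.capture("wrist"); np.save("w3.npy",c,allow_pickle=True)
cv2.imwrite("pics/w3.png",cv2.resize(c["color"][150:340,130:390,::-1],(780,570)))
P=cloud(c); s,R=tool(); L=R.inv().apply(P.reshape(-1,3)-s["tcp_pos"])
k=(abs(L[:,0])<25)&(abs(L[:,2])<30)&(L[:,1]>-60)&(L[:,1]<60)
for a in range(-45,55,5):
    j=k&(L[:,1]>=a)&(L[:,1]<a+5)
    if j.sum()>5: print(a,j.sum(),"x",np.percentile(L[j,0],[2,98]).round(1),"z",np.percentile(L[j,2],[2,98]).round(1))
E
```

```text
time_s: 6.88
tcp_pos: [480.6, 279.3, 188.1]
orientation: [0.496, -0.496, -0.504, 0.504]
force: [0.1, -0.0, -2.0]
finger_gap: 8.9
tcp [480.6 279.3 188.1] yaw 90.91 down [-1.1e-03 -3.0e-04 -1.0e+00] q1,q6 [0.53 0.51] F [ 0.1 -0.  -2. ] t 6.875 gap 8.9
shift cm [-35.923   3.822   0.774] turn [-4.000e-02  9.091e+01 -6.000e-02]
-45 347 x [-22.8  23.8] z [-6.  13.9]
-40 486 x [-9.1 11.3] z [-9.9 11.6]
-35 521 x [-14.9  17.1] z [-10.7  13.7]
-30 1016 x [-15.1  17.1] z [-12.7  15.8]
-25 318 x [-16.2  18.7] z [ 6.7 16.1]
-20 280 x [-16.   18.4] z [ 6.6 16. ]
-15 244 x [-16.2  18.4] z [ 6.7 16. ]
-10 190 x [-14.9  17.1] z [ 6.7 16.1]
-5 22 x [-4.7 11.8] z [10.8 15.9]
15 530 x [-8.3 10. ] z [ 2.4 17.9]
20 78 x [-8. 10.] z [11.  18.1]
40 141 x [-8.   9.7] z [10.1 15. ]
```

View pics/w3.png

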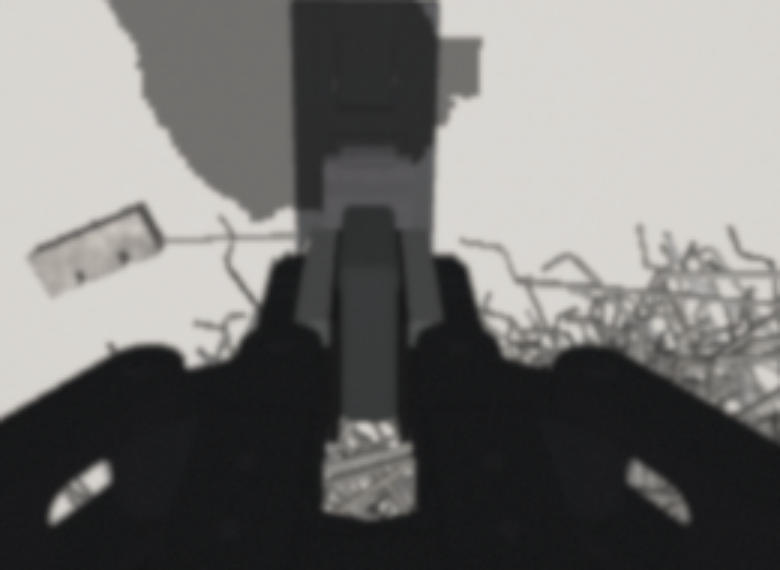

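The nut hangs straight in the fingers, with its steel top at about (365,180) in the crop and the tab gripped. Moving it over the rail.

```bash
python3 -m inch '-6.02 0 0.13 0 0 0 0;-6.02 0 0.13 0 0 0 0;-6.02 0 0.13 0 0 0 0;-6.02 0 0.13 0 0 0 0;-6.02 0 0.13 0 0 0 0;-6.02 0 0.13 0 0 0 0;0 0 0 0 10.24 0 0;0 0 0 0 10.24 0 0;0 0 0 0 10.24 0 0;0 0 0 0 10.24 0 0;0 0 0 0 10.24 0 0;0 0 0 0 10.24 0 0' && python3 -m inch '0 0 0 0 10.24 0 0;0 1.5 0 0 10.24 0 0;0 2.5 0 0 10.24 0 0;0 3 0 0 0 0 0;0 0 0 0 0 0 0;0 0 0 0 0 0 0'
cat > m.py <<'E'
from h import *
import sys
rel([478.4,-82,100],-1.3)
c=viewer.capture("wrist"); np.save(sys.argv[1]+".npy",c,allow_pickle=True)
P=cloud(c); s,R=tool(); L=R.inv().apply(P.reshape(-1,3)-s["tcp_pos"]); W=P.reshape(-1,3)
def st(n,k):
    if k.sum()>8: 
        p=np.percentile(L[k],[2,98],axis=0).round(1); print(n,k.sum(),"x",p[:,0],"mid",p[:,0].mean().round(2),"y",p[:,1],"z",p[:,2])
near=(abs(L[:,0])<20)&(abs(L[:,2])<25)
st("nuttop",near&(L[:,1]>13)&(L[:,1]<21)); st("foot",near&(L[:,1]>38)&(L[:,1]<46))
t=s["tcp_pos"]
for y0 in range(-85,15,12):
    j=(abs(W[:,1]-y0-6)<6)&(abs(W[:,0]-478)<30)
    a=j&(W[:,2]>36)&(W[:,2]<42)
    if a.sum()<10: continue
    x=np.sort(W[a,0]); g=np.argmax(np.diff(x)); print("y",y0+6,"n",a.sum(),"lips x",x[0].round(1),x[-1].round(1),"mid",((x[0]+x[-1])/2).round(2),"gap",x[g].round(1),x[g+1].round(1),"mid",((x[g]+x[g+1])/2).round(2),"z",np.median(W[a,2]).round(1), "toolx", L[a,0].mean().round(1))
u=c["color"][:,:,::-1]; cv2.imwrite("pics/"+sys.argv[1]+".png",cv2.resize(u[60:320,130:390],(600,600)))
E
python3 m.py w4
```

```text
time_s: 8.43
tcp_pos: [478.0, -81.7, 187.0]
orientation: [0.685, -0.684, -0.177, 0.179]
force: [-0.9, -0.5, -0.3]
finger_gap: 9.0
time_s: 9.18
tcp_pos: [478.7, -81.9, 119.1]
orientation: [0.707, -0.707, 0.008, -0.008]
force: [-0.0, 0.4, -0.2]
finger_gap: 9.3
tcp [478.7 -81.9 119.1] yaw -1.25 down [-4.e-04  2.e-04 -1.e+00] q1,q6 [-0.17  1.42] F [-0.   0.4 -0.2] t 9.175 gap 9.3
shift cm [-0.029  1.907 -0.014] turn [-0.01  0.05 -0.02]
nuttop 528 x [-10.3   8. ] mid -1.15 y [16.3 20.9] z [ 3.4 19. ]
foot 144 x [-10.    7.6] mid -1.2 y [41.2 44.9] z [11.1 16.2]
y -79 n 306 lips x 456.7 500.7 mid 478.7 gap 467.4 490.2 mid 478.8 z 38.8 toolx -0.4
y -67 n 341 lips x 456.8 500.8 mid 478.82 gap 467.8 490.3 mid 479.05 z 38.9 toolx -0.3
y -55 n 357 lips x 457.5 500.7 mid 479.12 gap 468.3 490.3 mid 479.3 z 38.8 toolx -0.5
y -43 n 380 lips x 457.2 501.5 mid 479.36 gap 468.6 490.4 mid 479.51 z 38.7 toolx -0.7
y -31 n 392 lips x 457.8 501.4 mid 479.64 gap 468.4 490.6 mid 479.48 z 38.9 toolx -0.4
y -19 n 398 lips x 458.0 502.1 mid 480.02 gap 468.8 491.4 mid 480.07 z 38.8 toolx -0.7
y -7 n 419 lips x 458.2 502.1 mid 480.15 gap 469.1 491.5 mid 480.29 z 38.9 toolx -0.5
y 5 n 448 lips x 458.5 502.0 mid 480.28 gap 469.6 491.5 mid 480.56 z 38.8 toolx -0.5
y 17 n 627 lips x 458.2 503.4 mid 480.81 gap 486.3 487.0 mid 486.66 z 39.4 toolx -1.0
```

View pics/w4.png

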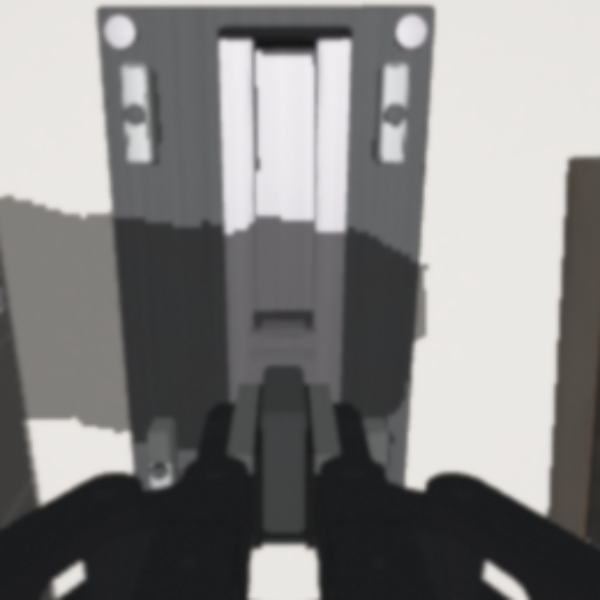

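The nut hangs above the slot with the rail running up the image. The slot is at u≈257–316 at the far end, and the nut is slightly left of centre. Checking the rail's end to get the lengthwise centring.

```bash
python3 - <<'E'
from h import *
c=np.load("w4.npy",allow_pickle=True).item(); P=cloud(c).reshape(-1,3)
for n,a,b in(("rail",36,42),("plate",5,12)):
    k=(P[:,2]>a)&(P[:,2]<b)&(P[:,1]<60)&(P[:,1]>-60)&(abs(P[:,0]-475)<(18 if n=="rail" else 50)); print(n,np.percentile(P[k,1],[98,99,99.8,100]).round(1),P[k,2].mean())
k=(P[:,2]>5)&(P[:,2]<12)&(abs(P[:,0]-474)<85)&(abs(P[:,1]+20)<25); print("plate x",np.percentile(P[k,0],[.2,99.8]))
E
```

```text
rail [21.4 21.7 22.  22.2] 38.97790778668502
plate [32.3 33.  33.9 34.4] 9.138024366740225
plate x [407.81188031 537.50037175]
```

```bash
python3 -m inch '.11 1 -.12 0 -.15 0 0;0 2.1 0 0 0 0 0;0 0 0 0 0 0 0;0 0 0 0 0 0 0' && python3 m.py w5
```

```text
time_s: 9.72
tcp_pos: [480.1, -83.2, 88.3]
orientation: [-0.707, 0.707, -0.007, 0.007]
force: [0.4, 0.2, -0.4]
finger_gap: 9.2
tcp [480.1 -83.2  88.3] yaw -1.11 down [ 6.e-04 -1.e-04 -1.e+00] q1,q6 [-0.17  1.42] F [ 0.4  0.2 -0.4] t 9.725 gap 9.2
shift cm [-0.174 -1.166  0.117] turn [0.   0.19 0.03]
nuttop 551 x [-10.    8.2] mid -0.9 y [16.2 20.8] z [ 3.6 19. ]
foot 144 x [-9.8  7.9] mid -0.95 y [41.1 44.6] z [11.  16.1]
y -79 n 398 lips x 456.9 500.4 mid 478.62 gap 467.8 490.2 mid 479.03 z 38.9 toolx -2.3
y -67 n 438 lips x 456.9 501.0 mid 478.93 gap 467.8 490.3 mid 479.02 z 38.8 toolx -1.5
y -55 n 469 lips x 457.2 500.9 mid 479.02 gap 468.2 490.3 mid 479.25 z 38.8 toolx -1.7
y -43 n 504 lips x 457.4 501.5 mid 479.45 gap 468.6 490.4 mid 479.5 z 38.8 toolx -1.6
y -31 n 513 lips x 457.8 501.4 mid 479.62 gap 468.8 491.1 mid 479.95 z 38.9 toolx -1.9
y -19 n 556 lips x 457.9 501.9 mid 479.88 gap 468.9 491.2 mid 480.04 z 38.9 toolx -1.5
y -7 n 589 lips x 458.4 502.4 mid 480.38 gap 469.3 491.2 mid 480.26 z 38.9 toolx -1.4
y 5 n 603 lips x 458.3 502.4 mid 480.36 gap 469.6 491.3 mid 480.45 z 38.8 toolx -1.8
y 17 n 894 lips x 458.1 503.4 mid 480.75 gap 484.1 484.7 mid 484.41 z 39.5 toolx -1.7
```

```bash
python3 -m inch '-.04 .4 0 0 0 0 0;0 .4 0 0 0 0 0;0 .3 0 0 0 0 0;0 0 0 0 0 0 0'; python3 -m inch '0 .4 0 0 0 0 0;0 .4 0 0 0 0 0;0 0 0 0 0 0 0'
```

```text
time_s: 10.28
tcp_pos: [479.3, -83.1, 76.3]
orientation: [0.707, -0.707, 0.007, -0.007]
force: [0.6, 0.6, -1.0]
finger_gap: 9.1
time_s: 10.65
tcp_pos: [479.3, -83.1, 68.2]
orientation: [0.707, -0.707, 0.007, -0.007]
force: [0.3, 0.2, -0.4]
finger_gap: 8.9
```

```bash
python3 -m inch '0 .5 0 0 0 0 0;0 .5 0 0 0 0 0;0 0 0 0 0 0 0'; python3 -m inch '0 .4 0 0 0 0 0;0 0 0 0 0 0 0;0 0 0 0 0 0 0'
```

```text
time_s: 11.02
tcp_pos: [479.2, -83.1, 58.1]
orientation: [0.707, -0.707, 0.007, -0.007]
force: [0.3, -0.7, -0.4]
finger_gap: 8.9
time_s: 11.4
tcp_pos: [479.7, -83.2, 55.1]
orientation: [-0.707, 0.707, -0.007, 0.007]
force: [0.6, -0.3, 1.8]
finger_gap: 9.0
```

```bash
python3 -m inch '0 .3 0 0 0 0 0;0 .3 0 0 0 0 0;0 0 0 0 0 0 0;0 0 0 0 0 0 0'
```

```text
time_s: 11.9
tcp_pos: [479.7, -83.2, 48.9]
orientation: [-0.707, 0.707, -0.007, 0.007]
force: [-0.9, 1.9, 5.5]
finger_gap: 9.3
```

```bash
python3 -m inch '0 .2 0 0 0 0 0;0 .22 0 0 0 0 0;0 0 0 0 0 0 0;0 0 0 0 0 0 0'; python3 -c "
from h import *
rel([479.7,-83.2,45],-1.1)"
```

```text
time_s: 12.4
tcp_pos: [479.7, -83.1, 44.9]
orientation: [-0.707, 0.707, -0.007, 0.007]
force: [-2.3, 0.5, 7.0]
finger_gap: 9.0
tcp [479.7 -83.1  44.9] yaw -1.11 down [ 6.e-04 -0.e+00 -1.e+00] q1,q6 [-0.17  1.42] F [-2.3  0.5  7. ] t 12.4 gap 9.0
shift cm [ 0.001 -0.008 -0.007] turn [ 0.   -0.01  0.04]
```

```bash
python3 -m inch '.024 0 0 0 -7.5 0 0;.024 0 0 0 -7.5 0 0;.024 0 0 0 -7.5 0 0;.024 0 0 0 -7.5 0 0;0 0 0 0 0 0 0'; python3 -c "
from h import *
rel([479.7,-83.2,45],88.9); print(arm.observe()['torque'])"
```

```text
time_s: 13.02
tcp_pos: [480.9, -83.2, 45.1]
orientation: [-0.684, 0.685, 0.177, -0.177]
force: [-0.6, -0.9, 6.9]
finger_gap: 9.1
tcp [480.9 -83.2  45.1] yaw 28.99 down [ 1.3e-03 -4.0e-04 -1.0e+00] q1,q6 [-0.17  0.89] F [-0.6 -0.9  6.9] t 13.025 gap 9.1
shift cm [-0.108  0.009  0.056] turn [ 8.000e-02 -5.991e+01  2.000e-02]
[-0.10133804  0.08690848  0.04240357]
```

```bash
python3 -m inch '.024 0 0 0 -7.5 0 0;.024 0 0 0 -7.5 0 0;.024 0 0 0 -7.5 0 0;.024 0 0 0 -7.5 0 0;0 0 0 0 0 0 0'; python3 -m inch '.024 0 0 0 -7.5 0 0;.024 0 0 0 -7.5 0 0;.024 0 0 0 -7.5 0 0;.024 0 0 0 -7.5 0 0;0 0 0 0 0 0 0;0 0 0 0 0 0 0'; python3 -c "
from h import *
rel([480.1,-81.8,45],88.9); print(arm.observe()['torque'])"
```

```text
time_s: 13.65
tcp_pos: [481.7, -82.6, 45.1]
orientation: [-0.615, 0.616, 0.348, -0.348]
force: [-0.1, -1.1, 7.6]
finger_gap: 8.6
time_s: 14.4
tcp_pos: [481.9, -81.8, 45.1]
orientation: [-0.504, 0.505, 0.495, -0.495]
force: [-0.7, -0.8, 7.6]
finger_gap: 8.9
tcp [481.9 -81.8  45.1] yaw 88.88 down [ 1.3e-03 -7.0e-04 -1.0e+00] q1,q6 [-0.17 -0.15] F [-0.7 -0.8  7.6] t 14.4 gap 8.9
shift cm [-0.008  0.006  0.185] turn [ 0.07 -0.02 -0.04]
[-0.27497187  0.17353747  0.01187875]
```

```bash
python3 -m inch '0 -.15 .05 0 0 0 0;0 -.15 0 0 0 0 0;0 0 0 0 0 0 0;0 0 0 0 0 0 0'; python3 -m inch '0 -.1 0 0 0 0 0;0 -.1 0 0 0 0 0;0 0 0 0 0 0 0'; python3 -m inch '0 -.05 0 0 0 0 0;0 -.05 0 0 0 0 0;0 0 0 0 0 0 0'; python3 m.py w6 | head -2
```

```text
time_s: 14.9
tcp_pos: [481.8, -81.7, 48.1]
orientation: [-0.504, 0.506, 0.495, -0.495]
force: [0.8, -0.9, 6.3]
finger_gap: 8.9
time_s: 15.28
tcp_pos: [481.8, -81.7, 49.9]
orientation: [-0.504, 0.505, 0.495, -0.495]
force: [2.2, -1.3, 5.5]
finger_gap: 9.0
time_s: 15.65
tcp_pos: [481.2, -81.5, 50.6]
orientation: [-0.505, 0.505, 0.495, -0.495]
force: [2.9, -0.6, 5.4]
finger_gap: 8.9
tcp [481.2 -81.5  50.6] yaw 88.88 down [ 5.e-04 -1.e-04 -1.e+00] q1,q6 [-0.17 -0.15] F [ 2.9 -0.6  5.4] t 15.65 gap 8.9
shift cm [-0.054 -4.939  0.278] turn [3.000e-02 9.018e+01 2.000e-02]
```

View pics/w6.png

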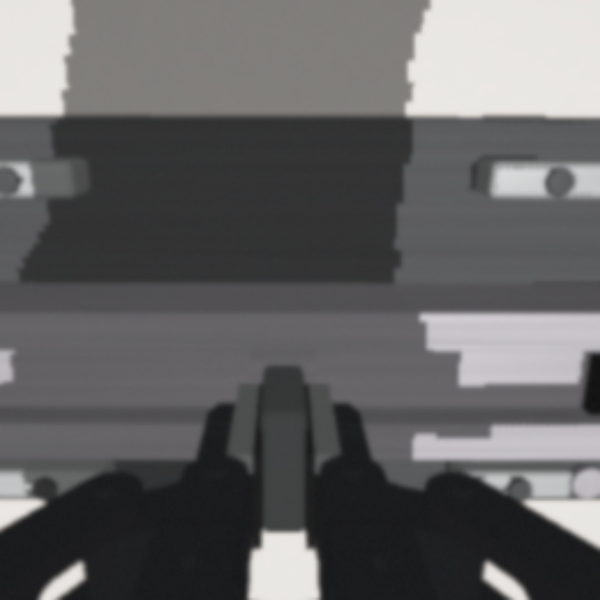

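Tab is seated over the slot in the picture. The side force of about +3 N in x suggests the groove slopes are centring the nut, so I'm easing that way and rising the rest.

```bash
python3 -m inch '0 -.04 -.04 0 0 0 0;0 -.04 -.03 0 0 0 0;0 0 0 0 0 0 0;0 0 0 0 0 0 0'; python3 -m inch '0 -.05 0 0 0 0 0;0 0 0 0 0 0 0;0 0 0 0 0 0 0'
```

```text
time_s: 16.2
tcp_pos: [481.3, -81.5, 51.0]
orientation: [0.505, -0.505, -0.495, 0.495]
force: [1.0, -1.1, 3.0]
finger_gap: 9.1
time_s: 16.58
tcp_pos: [481.2, -81.4, 51.3]
orientation: [0.505, -0.505, -0.495, 0.495]
force: [-0.8, -1.5, -0.9]
finger_gap: 8.9
```

```bash
python3 -m inch '0 0 0 0 0 0 15;0 0 0 0 0 0 30;0 0 0 0 0 0 40;0 0 0 0 0 0 40;0 0 0 0 0 0 40;0 -1 0 0 0 0 40;0 -3 0 0 0 0 40;0 -5 0 0 0 0 40;0 -5 0 0 0 0 40;0 0 0 0 0 0 40;0 0 0 0 0 0 40'
python3 - <<'E'
from h import *
c=viewer.capture("wrist"); P=cloud(c); W=P.reshape(-1,3)
k=(W[:,2]>74)&(W[:,2]<88)&(abs(W[:,0]-480)<30)&(abs(W[:,1]+81)<30); print("tab top",k.sum(),np.median(W[k,2]),cv2.minAreaRect(W[k,:2].astype(np.float32)))
a=(W[:,2]>36.5)&(W[:,2]<42)&(abs(W[:,0]-478)<30)&(W[:,1]>-200)&(W[:,1]<40); r=cv2.minAreaRect(W[a,:2].astype(np.float32)); print("rail",r)
b=(W[:,2]>5)&(W[:,2]<12)&(abs(W[:,0]-472)<75)&(abs(W[:,1]+81)<125); print("plate",cv2.minAreaRect(W[b,:2].astype(np.float32)))
d=viewer.capture("side")
cv2.imwrite("pics/end.png",np.vstack([cv2.resize(c["color"][100:300,100:420,::-1],(640,400)),cv2.resize(d["color"][150:240,200:345,::-1],(320,200)).repeat(1,axis=1).copy() if 0 else cv2.resize(d["color"][150:220,140:340,::-1],(640,200))]))
E
```

```text
time_s: 17.95
tcp_pos: [481.7, -81.5, 191.9]
orientation: [-0.505, 0.505, 0.495, -0.495]
force: [-0.5, -1.0, -1.5]
finger_gap: 34.1
tab top 300 80.643890329616 ((478.9382629394531, -80.83747100830078), (10.229179382324219, 29.056095123291016), 88.50858306884766)
rail ((478.27239990234375, -80.8729476928711), (206.9759979248047, 44.84672927856445), 88.64315795898438)
plate ((470.4596862792969, -80.48927307128906), (230.25851440429688, 128.94192504882812), 88.73698425292969)
```

View pics/end.png

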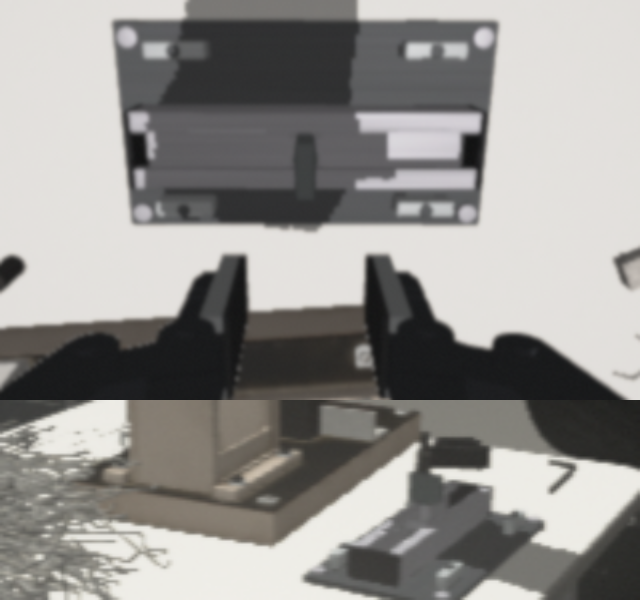

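The tab stands upright across the slot at mid-rail, around (305,165). Its top is at 80.6 mm, so its centre is at 66.6 mm against 66.5 mm for a caught nut. It sits square to the rail, and the rail has not moved.

```bash
python3 -c "
from plant import ticket
print(ticket.close_job())"
```

```text
the job is handed in; nothing more can be done
None
```

The nut is fitted in the rail and the job is handed in at about 18 s of robot time. I gripped the tab, lifted the nut out of the holder and lowered it lengthwise through the slot. Pressing at about 7–8 N, I turned it a quarter turn with no resistance and let it rise until the grooves caught. I then released it and backed the gripper off 140 mm above.

**Last checks**
- **Height:** the tab's centre is at z ≈ 66.6 mm, against the 66.5 mm expected for a caught nut.
- **Position:** it sits within 0.1 mm of the rail's middle along its length and 0.7 mm across, and it is square to the rail within 0.2°.
- **Catch:** as the nut rose, the force on the tool fell from about 5 N up to slightly below zero, so the nut was bearing on the lips.
- **Rail:** it is where it was first measured, within about 0.3 mm. The largest upward push I read was 7.6 N, with side forces under 3 N.
- **Other things:** I saw nothing disturbed in the last pictures, but I did not measure the gauge block, clip or hex key again.

**Disagreement:** the wrist camera's sideways readings shifted by 1–2 mm between poses. I therefore set the nut's position relative to the slot within the same image. While the nut was rising, a side force of about 3 N suggested it was slightly off centre, so I moved it 0.7 mm and the force went away.

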